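# Dip the tablet dispenser and set its depth marker

### The job

Find out how far down the tablets lie in the white dispenser: take the dip rod from its stand, lower it gently through the hole until it rests on the hidden tablets (do not let it drop, and never push it against the dispenser with more than 20 N), and let go so that it stays standing there. Then slide the red marker along its scale to the depth that the rod's foot has reached below the hole's mouth, right to within half a 10 mm division, and leave the other things on the counter where they are.

Things in the scene. Friction and masses are not known exactly. Their poses are not given: they have to be found in the camera images.
- dip_rod: loose aluminium dip rod, 70 g, upright in the wooden stand at first: round stem 14 mm across, 125 mm long, 2 mm chamfer at the foot, black rings every 10 mm from the foot and broad red rings at 50 and 100 mm; on top an orange square head 16 x 16 x 36 mm tall to hold it by. Origin at the centre of the foot, z up the stem, x and y square to the head's flat sides.
- rod_grip (a point): centre of the rod's orange head, 143 mm above its foot, same axes as the rod
- rod_stand: fixed wooden block 80 x 80 x 50 mm; the rod stands 40 mm deep in the 16 mm hole in its middle, the rod's foot 10 mm above the counter. Origin at the centre of the underside, z up.
- dispenser: fixed white cleaning-tablet dispenser, 96 x 96 mm, 105 mm tall, with a 17 mm round hole in the middle of its steel top and a blue tray, 30 mm out, at its -x side. Origin at the centre of the underside, z up.
- tube_mouth (a point): centre of the hole's mouth, level with the dispenser's top; z up. A straight 17 mm tube runs down from it. Out of sight in it is a stack of hard tablets: its flat top lies anywhere from 40 to 85 mm below the mouth and gives springily, about 1 mm per 3 N, coming back when let go. More than 20 N would crumble it.
- marker (a joint): position in m of the red marker along the depth scale, 0 to 0.12: the depth that it shows (0.05 = 50 mm). It grows as the marker slides along the track's +y; friction of about 1.5 N keeps it where it is left.
- marker_top (a point): centre of the top of the red marker, a block 28 mm (x, across the track) x 20 mm (y, along the track) x 40 mm tall; its top is 54.5 mm above the counter. Axes as the track's; y is the direction of growing depth. A thin red pointer at its foot lies over the scale.
- marker_base: fixed white track 40 x 170 x 14 mm for the marker, long along its own y; beside it at +x a flat white scale 28 mm wide with a mark every 10 mm of depth and a long red mark at 0, 50 and 100 mm. The marker shows 0 when its centre is 60 mm to -y of this origin, the centre of the track's underside.
- lunch_carrier: bystander, loose: red round lunch carrier with a wire handle and a small white sliding lock, 116 mm across, 159 mm tall; origin at its underside
- glass_container: bystander, loose: white glass container with a blue lid, 136 x 106 x 72 mm; origin at its underside
- katori: bystander, loose: small steel bowl, 80 mm across, 32 mm tall; origin at its underside
- spoon: bystander, loose: steel spoon lying down, 170 mm long (origin at mid length); origin at its underside
- mug: bystander, loose: blue mug, 76 mm across, 85 mm tall, handle on its +y side; origin at its underside
- spice_jar: bystander, loose: amber spice jar with a red cap, 48 mm across, 85 mm tall; origin at its underside
There are look-alikes about, which are no part of the job. There is more than one size of the dip_rod; the job needs the smallest.

How it is judged:
By the outcome, as a careful person would: the job done as asked, in the order asked, and still so for the second after the job is handed in, with the robot touching nothing.
It also fails if it takes over 64 s, if anything falls off the work surface, if the arm or the gripper's body presses on something with over 40 N, if the wrist force passes 120 N, or if a joint passes its speed limit or range.

### The arm

A 6-joint arm with a two-finger parallel gripper is mounted at the origin on the work surface. World frame = base frame: x ahead of the robot, y to its left, z up, the work surface at z = 0. Lengths are in m, angles in rad, forces in N, time in s.
With the tool pointing down it reaches from about 0.3 to 0.875 m from the base axis. Payload 6.4 kg.
Tool frame: the origin (TCP) lies midway between the tips of the shut fingers; the grasp point (between the pads) lies 19 mm behind it; z points along the fingers, y is the line along which they close (so a half turn about z gives the same grasp; the last joint's range is limited). The gripper opens to 85 mm and grips with 20 to 120 N. Pads are 22 mm wide; open, the fingers measure 114 mm over their backs; the gripper's body (76 mm by 85 mm) begins 54 mm behind the grasp point. The pads swing forward as they close: fully open they stand 13 mm farther back than shut.
Start: joints at [1.032, 0.181, 1.607, -0, 1.354, -0.206], TCP at [0.188, 0.543, 0.231] pointing down, gripper open.
Joint ranges: [-2.99, 2.99], [-0.89, 2.07], [0.3, 2.58], [-1.14, 4.28], [0, 2.63], [-3.12, 3.12]. Speed limits (rad/s): [2.57, 2.57, 3.01, 3.14, 3.14, 3.14].

### API

Orientations are given as a unit quaternion [w, x, y, z].
In Python, from bench import ctrl gives the robot as it stands. The module is installed in compiled form; this text tells all that it offers.
- The arm moves only by the tool move_arm, never from a script. Its argument "plan" is one flat list of numbers, 6 for each row, row after row: the shift along the world's x, y, z in units of 50 mm (1.0 is 50 mm), then the turn, a rotation vector about the world's x, y, z in rad. A call has 1 to 10 rows; each row is the pose to reach, as a shift and turn from the pose commanded when the call began; what a row does not reach only later rows make up. A row lasts 1/8 s, in which the tool goes at most 62.5 mm and 10.7 degrees, less where a joint would pass 70% of its speed; a pose out of reach is approached as far as the arm can. A call with a gripper value outside its range is refused whole. "grip" is the finger opening in mm, from 0 to 85.4, set as the call begins (left out, the last holds). The fingers move at their own pace and stop on an object; the grip force is fixed at half the most. Time passes only in rows, so rows that repeat a pose let the fingers close. It gives the time, the measured TCP pose, the force, the opening and the grip force at its end, in the units of the state.
- ctrl.get_obs(): the state, without advancing time (a new reading comes with each control period).
- ctrl.camera(name): name is "side" or "top" or "wrist"; returns a dict with "pixels" (400x640x3 uint8, red, green, blue), "fx", "fy", "cx", "cy" (pixels), "dist_coeffs" ([k1, k2, p1, p2, k3] as OpenCV has them; the pictures are not rectified), "origin" and "attitude" of the camera in the world. Camera axes: x right, y down, z forward; pixel columns grow to the right and rows downward; lengths in m; the calibration is good to about 2 mm. A picture is of the moment at which its call begins. There is no depth.
- ctrl.hand_in(): hands the job in; it is judged then, once.
The state is a dict: "time_s": time; "q": joint angles; "dq": joint speeds; "joint_efforts": joint torques, N m; "eef_pos": TCP position; "eef_rot": TCP orientation; "wrist_force": force on the tool from outside, world axes, zero at the start; "torque": the same for the moment, N m; "opening": opening from 0.0 (shut) to 1.0 (fully open); "grasp_force": force on a finger pad.
Only numpy, scipy, OpenCV 4.12 (cv2) and the standard library are available. Lean on these libraries where they do the work, as an engineer would, in place of code of your own. Each camera call takes 0.05 s, during which the arm holds its last target. There are 200 camera calls.

## Working session

There is one attempt and no reset: what is moved stays moved. The work goes in short steps, Python scripts to look and compute and a tool call to move; the robot and the scene stay as the last step left them, time stands still between calls to the robot, and variables do not carry over. Pictures are saved under pics/ and viewed, at most 10 in all, crops included, and the job is handed in when it is done.

Besides the shell and the picture viewer there is one more tool, called after "Request:" by a JSON object that holds its "name" and its "arguments", one argument or row to a line. move_arm: Moves the arm, as the interface text tells. Its arguments: {"type":"object","properties":{"plan":{"type":"array"},"grip":{"type":"number"}},"required":["plan"]}

```bash
mkdir -p pics; cat > h.py <<'E'
import numpy as np, cv2, pickle
from scipy.spatial.transform import Rotation as R
def rot(a):
    a=np.array(a,float)
    return a if a.shape==(3,3) else R.from_quat(a,scalar_first=True).as_matrix()
def ray(c,px):
    K=np.array([[c['fx'],0,c['cx']],[0,c['fy'],c['cy']],[0,0,1]])
    u=cv2.undistortPoints(np.array([[px]],float),K,np.array(c['dist_coeffs'],float))[0,0]
    return np.array(c['origin']),rot(c['attitude'])@np.array([u[0],u[1],1])
def onz(c,px,z):
    o,d=ray(c,px); return o+d*(z-o[2])/d[2]
def proj(c,P):
    K=np.array([[c['fx'],0,c['cx']],[0,c['fy'],c['cy']],[0,0,1]]);A=rot(c['attitude']).T
    return cv2.projectPoints(np.array(P,float).reshape(-1,3),cv2.Rodrigues(A)[0],-A@np.array(c['origin']),K,np.array(c['dist_coeffs'],float))[0][:,0]
def tri(obs):
    A=np.zeros((3,3));b=np.zeros(3)
    for c,px in obs:
        o,d=ray(c,px);d=d/np.linalg.norm(d);M=np.eye(3)-np.outer(d,d);A+=M;b+=M@o
    return np.linalg.solve(A,b)
def snap(n,tag):
    from bench import ctrl
    c=ctrl.camera(n);pickle.dump(c,open(f'pics/{tag}.pkl','wb'));cv2.imwrite(f'pics/{tag}.png',c['pixels'][:,:,::-1]);return c
def load(t): return pickle.load(open(f'pics/{t}.pkl','rb'))
def crop(t,x0,y0,x1,y1,s,out):
    im=cv2.imread(f'pics/{t}.png')[y0:y1,x0:x1];cv2.imwrite(f'pics/{out}.png',cv2.resize(im,None,fx=s,fy=s,interpolation=cv2.INTER_CUBIC))
E
python3 - <<'E'
from h import *
from bench import ctrl
for n in('side','top'):
    c=snap(n,n+'0');print(n,np.round(c['origin'],3),np.round(rot(c['attitude']),2).tolist(),c['fx'])
a=cv2.imread('pics/side0.png');b=cv2.imread('pics/top0.png')
print(ctrl.get_obs())
E
```

```text
side [0.468 0.827 0.671] [[-0.99, -0.09, 0.1], [-0.13, 0.55, -0.83], [0.02, -0.83, -0.55]] 365.92820184787035
top [ 0.488 -0.006  1.486] [[0.01, -1.0, 0.05], [-1.0, -0.01, 0.01], [-0.01, -0.05, -1.0]] 499.61564717549777
{'time_s': 0.1, 'q': array([ 1.03169330e+00,  1.81453593e-01,  1.60789446e+00, -1.06202483e-05,
        1.35377924e+00, -2.06288127e-01]), 'dq': array([ 0.00098087, -0.00051047, -0.00389331, -0.00025817, -0.00155532,
        0.00110777]), 'joint_efforts': array([ 9.66983062e-04, -4.45881057e+01, -3.52237558e+01, -1.60639161e-04,
        4.09796834e-03,  1.53922349e-05]), 'eef_pos': array([0.18758233, 0.54303145, 0.23048818]), 'eef_rot': array([-2.74573262e-04,  1.65639322e-01,  9.86186101e-01, -7.16530443e-04]), 'wrist_force': array([ 0.77030213, -0.28042808,  0.0073419 ]), 'torque': array([ 0.01624527, -0.01225029, -0.05569881]), 'grasp_force': 0.0, 'opening': 1.0033246081605556}
```

View pics/top0.png

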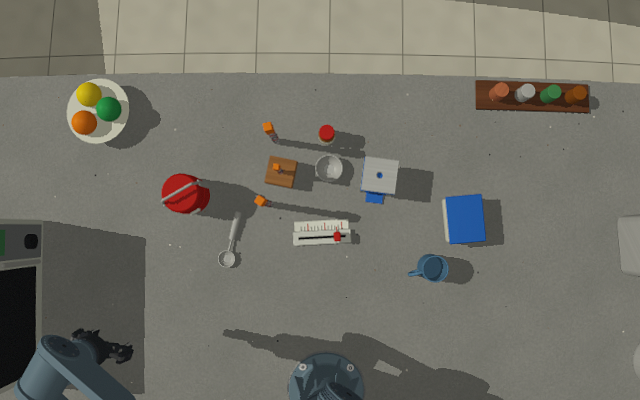

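View pics/side0.png

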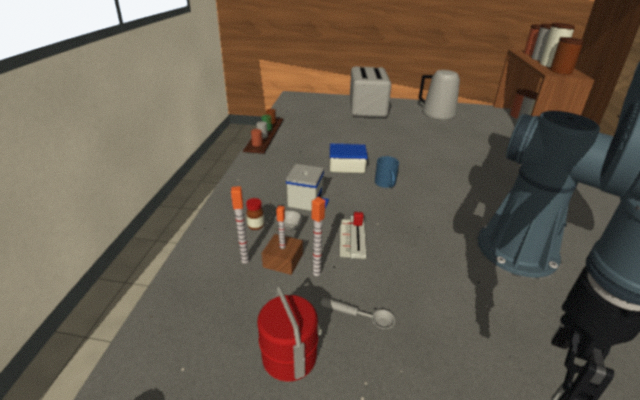

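Top view: rods at top (268,130) and (260,201) are tall, standing on the counter (side (238,190), (318,205)). The third sits in the wooden stand (top (280,169), side (281,213)) and is clearly the shortest, so it fits the description. The dispenser hole is at top (379,175), and the marker at (337,237) on its track. I'll confirm with enlarged crops.

```bash
python3 - <<'E'
from h import *
crop('top0',250,115,410,255,5,'ctop')
crop('side0',225,155,375,285,5,'cside')
E
```

```text
(no output)
```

View pics/ctop.png

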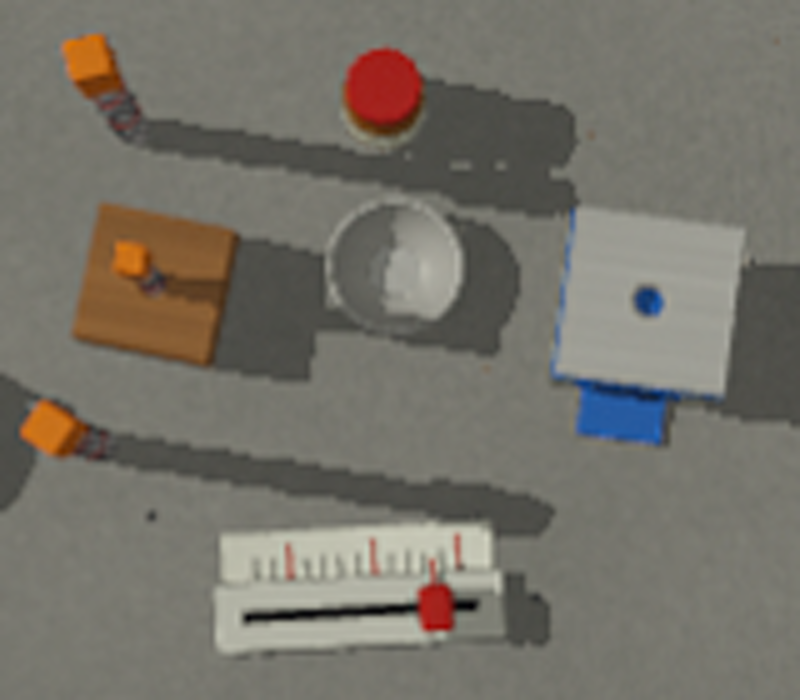

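View pics/cside.png

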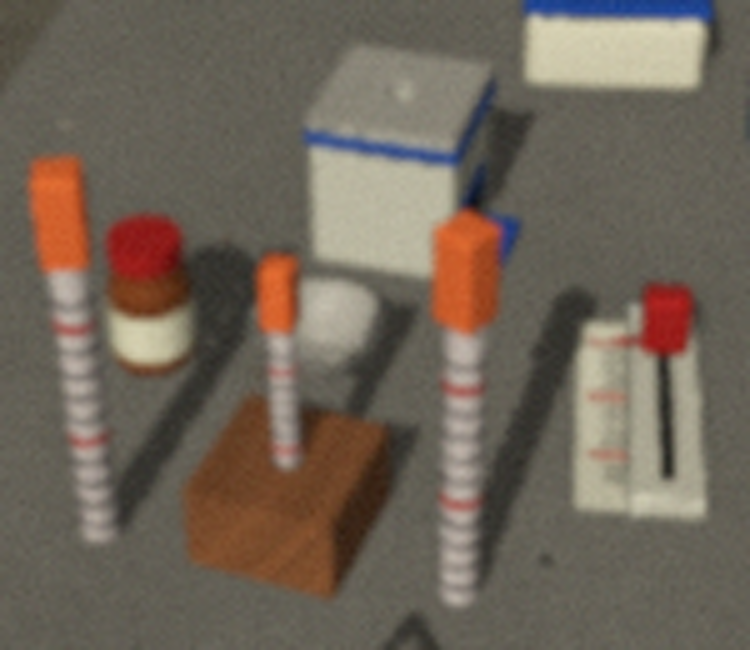

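The crops confirm it: the rod in the stand (side crop (280,290)) is the thinnest and shortest of the three, so it is the one. The scale's zero is at the right-hand red mark (crop x 458) and the marker's pointer is at crop x 432, about 15 mm. Depth grows to the left, which is world +y.

```bash
python3 - <<'E'
from h import *
t=load('top0');s=load('side0')
T=lambda x,y:((x+.5)/5-.5+250,(y+.5)/5-.5+115)
S=lambda x,y:((x+.5)/5-.5+225,(y+.5)/5-.5+155)
P=lambda n,v:print(n,np.round(v,4))
def quad(n,pts,z):
    q=np.array([onz(t,T(*p),z) for p in pts]);P(n,q.mean(0))
    for i in range(4):
        d=q[(i+1)%4]-q[i];print('  len %.4f ang %.1f'%(np.linalg.norm(d),np.degrees(np.arctan2(d[1],d[0]))))
quad('stand',[(100,203),(237,232),(210,363),(72,337)],.05)
quad('disp',[(575,206),(746,228),(725,398),(555,378)],.105)
P('hole top',onz(t,T(648,301),.105));P('hole side',onz(s,S(404,90),.105))
P('rod top',onz(t,T(131,258),.171));P('rod side',onz(s,S(278,259),.171)); P('rod base',onz(t,T(153,289),.05));P('rod base side',onz(s,S(287,465),.05))
P('marker',onz(t,T(436,602),.0545));P('marker side',onz(s,S(667,292),.0545))
a,b=onz(t,T(245,619),.014),onz(t,T(478,604),.014);P('slot',np.r_[a,b,np.degrees(np.arctan2(*(a-b)[:2]))])
for n,(x,y) in dict(z0=(458,550),z50=(373,555),z100=(289,560),ptr=(432,572)).items():P(n,onz(t,T(x,y),.005))
P('A',onz(t,T(130,135),0));P('B',onz(t,T(95,445),0))
E
```

```text
stand [0.6399 0.1409 0.05  ]
  len 0.0815 ang -101.4
  len 0.0775 ang 169.4
  len 0.0815 ang 80.1
  len 0.0796 ang -10.6
disp [ 0.6272 -0.1403  0.105 ]
  len 0.0960 ang -96.5
  len 0.0956 ang 173.3
  len 0.0949 ang 84.1
  len 0.0966 ang -6.0
hole top [ 0.6279 -0.139   0.105 ]
hole side [ 0.6282 -0.1377  0.105 ]
rod top [0.6405 0.1414 0.171 ]
rod side [0.6424 0.141  0.171 ]
rod base [0.6367 0.1418 0.05  ]
rod base side [0.6409 0.1499 0.05  ]
marker [ 0.4586 -0.0242  0.0545]
marker side [ 0.4573 -0.0218  0.0545]
slot [ 0.4461  0.0876  0.014   0.4569 -0.0494  0.014  -4.5269]
z0 [ 0.4885 -0.0374  0.005 ]
z50 [0.4848 0.0129 0.005 ]
z100 [0.4812 0.0626 0.005 ]
ptr [ 0.4753 -0.0222  0.005 ]
A [0.7348 0.1627 0.    ]
B [0.548  0.1799 0.    ]
```

Request:
{"name": "move_arm", "arguments": {
  "plan": [0, 0, 1.2, 0, 0, 0.05, 0, 0, 2.4, 0, 0, 0.1, 0.6, -0.5, 3, 0, 0, 0.148, 1.5, -1.3, 3, 0, 0, 0.148, 2.4, -2.1, 3, 0, 0, 0.148, 3.3, -2.9, 3, 0, 0, 0.148, 4.2, -3.7, 3, 0, 0, 0.148, 5.1, -4.5, 3, 0, 0, 0.148, 6.0, -5.3, 3, 0, 0, 0.148, 6.9, -6.1, 3, 0, 0, 0.148],
  "grip": 45
}}

```text
time_s: 1.35
eef_pos: [0.5339, 0.2369, 0.3809]
eef_rot: [-0.0, 0.092, 0.996, 0.0]
wrist_force: [0.9, 0.8, 0.6]
opening: 0.522
grasp_force: 0.0
```

Request:
{"name": "move_arm", "arguments": {
  "plan": [0.7, -0.65, 0, 0, 0, 0, 1.45, -1.3, 0, 0, 0, 0, 2.15, -1.94, 0, 0, 0, 0, 2.15, -1.94, -0.8, 0, 0, 0, 2.15, -1.94, -1.6, 0, 0, 0, 2.15, -1.94, -1.6, 0, 0, 0, 2.15, -1.94, -1.6, 0, 0, 0]
}}

```text
time_s: 2.22
eef_pos: [0.6408, 0.1416, 0.3029]
eef_rot: [0.001, 0.092, 0.996, 0.0]
wrist_force: [0.9, 0.3, 0.6]
opening: 0.526
grasp_force: 0.0
```

```bash
python3 - <<'E'
from h import *
from bench import ctrl
c=snap('wrist','w1');o=ctrl.get_obs();print(o['eef_pos'],o['eef_rot'],c['origin'],rot(c['attitude']).round(2).tolist(),c['fx'])
print(proj(c,[[.64,.141,.171],[.64,.141,.05],[.628,-.139,.105]]))
E
```

```text
[0.64124942 0.14169372 0.30380765] [1.69784144e-03 9.21170692e-02 9.95746715e-01 2.07360630e-04] [0.55866612 0.156786   0.44572214] [[0.18, 0.93, 0.32], [0.98, -0.17, -0.06], [0.0, 0.33, -0.95]] 345.5904527538915
[[321.16481825 182.14113283]
 [321.35780176 152.05116785]
 [ 64.30637135 200.10691877]]
```

View pics/w1.png

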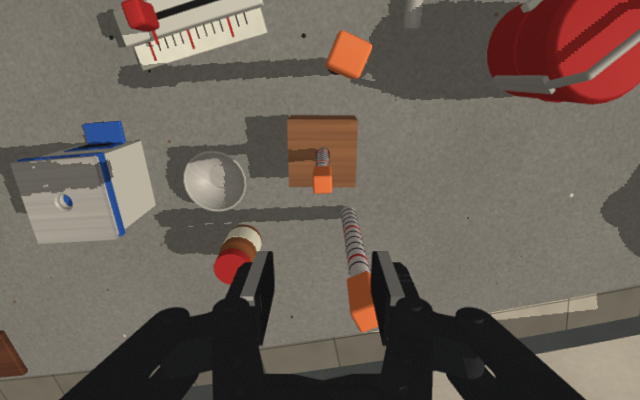

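Wrist view: the rod's head is at about (323,180), square to the stand (288–356,117–187). The tall rod A, at (362,300), is clear of the fingers. I'll fit the head and the hole numerically.

```bash
python3 - <<'E'
from h import *
from scipy.optimize import least_squares
def fit(tag,x0,y0,x1,y1,zb,guess):
    c=load(tag);p=c['pixels'].astype(int)[y0:y1,x0:x1]
    m=((p[...,0]>150)&(p[...,1]<140)&(p[...,2]<90)).astype(np.uint8)
    print(tag,m.sum(),[int(v) for v in (np.where(m)[1].min()+x0,np.where(m)[1].max()+x0,np.where(m)[0].min()+y0,np.where(m)[0].max()+y0)])
    def model(v):
        s=.008;a=v[2];Q=[]
        for i in(-s,s):
            for j in(-s,s):
                for z in(zb,zb+.036):Q.append([v[0]+i*np.cos(a)-j*np.sin(a),v[1]+i*np.sin(a)+j*np.cos(a),z])
        h=cv2.convexHull(proj(c,Q).astype(np.float32))[:,0]-[x0,y0]
        M=np.zeros(((y1-y0)*8,(x1-x0)*8),np.uint8);cv2.fillConvexPoly(M,np.round((h+.5)*8).astype(int),1)
        return cv2.resize(M*255.,(x1-x0,y1-y0),interpolation=cv2.INTER_AREA)/255
    from scipy.optimize import minimize
    r=minimize(lambda v:((model(v)-m)**2).sum(),guess,method='Nelder-Mead',options=dict(initial_simplex=np.array(guess)+np.array([[0,0,0],[.004,0,0],[0,.004,0],[0,0,.2]])))
    print(np.round(r.x,4),np.degrees(r.x[2]),r.fun)
fit('w1',305,160,345,200,.135,[.64,.141,-.185])
fit('top0',268,160,284,174,.135,[.64,.141,-.185])
fit('side0',274,203,288,224,.135,[.64,.141,-.185])
c=load('w1');p=c['pixels'].astype(int)
m=(p[190:212,50:82,2]-p[190:212,50:82,0]>25);y,x=np.where(m);print(m.sum(),x.mean()+50,y.mean()+190,x.min()+50,x.max()+50,y.min()+190,y.max()+190)
print(onz(c,(x.mean()+50,y.mean()+190),.105))
# stand top from wrist
q=np.array([onz(c,k,.05) for k in[(288,117),(356,117),(356,187),(288,187)]]);print(q.mean(0),q)
E
```

```text
w1 355 [313, 332, 166, 193]
[ 0.6425  0.1419 -0.1885] -10.798268249432601 182.525634765625
top0 43 [272, 278, 163, 169]
[0.6431 0.1458 0.0059] 0.33540905251115666 7.16650390625
side0 96 [277, 283, 206, 221]
[0.6436 0.1436 0.2456] 14.071476166891372 13.764404296875
65 67.04615384615384 200.0 63 71 195 205
[ 0.62846053 -0.13585317  0.105     ]
[0.64133885 0.14151089 0.05      ] [[0.59365218 0.11146685 0.05      ]
 [0.60772606 0.18675158 0.05      ]
 [0.68949984 0.17406523 0.05      ]
 [0.67447733 0.0937599  0.05      ]]
```

Request:
{"name": "move_arm", "arguments": {
  "plan": [0, 0, -1.0, 0, 0, 0, 0, 0, -2.0, 0, 0, 0, 0, 0, -3.0, 0, 0, 0, 0, 0, -3.3, 0, 0, 0, 0, 0, -3.3, 0, 0, 0, 0, 0, -3.3, 0, 0, 0]
}}

```text
time_s: 3.02
eef_pos: [0.6425, 0.1417, 0.1397]
eef_rot: [0.003, 0.092, 0.996, 0.0]
wrist_force: [-0.6, 0.4, 0.1]
opening: 0.528
grasp_force: 0.0
```

Request:
{"name": "move_arm", "arguments": {
  "plan": [0, 0, 0, 0, 0, 0, 0, 0, 0, 0, 0, 0, 0, 0, 0, 0, 0, 0, 0, 0, 0, 0, 0, 0, 0, 0, 0, 0, 0, 0],
  "grip": 5
}}

```text
time_s: 3.65
eef_pos: [0.6415, 0.1415, 0.1383]
eef_rot: [0.002, 0.092, 0.996, 0.0]
wrist_force: [-0.1, 0.4, 7.3]
opening: 0.175
grasp_force: 58.5
```

Request:
{"name": "move_arm", "arguments": {
  "plan": [0, 0, 0.2, 0, 0, 0, 0, 0, 0.5, 0, 0, 0, 0, 0, 1.2, 0, 0, 0, 0, 0, 2.0, 0, 0, 0, 0, 0, 2.6, 0, 0, 0, 0, -0.8, 2.6, 0, 0, 0, -0.05, -1.7, 2.6, 0, 0, 0, -0.1, -2.6, 2.6, 0, 0, 0, -0.15, -3.5, 2.6, 0, 0, 0, -0.2, -4.4, 2.6, 0, 0, 0]
}}

```text
time_s: 4.9
eef_pos: [0.6299, -0.0798, 0.2673]
eef_rot: [-0.0, 0.092, 0.996, 0.0]
wrist_force: [-0.1, -0.2, -1.1]
opening: 0.175
grasp_force: 58.9
```

Request:
{"name": "move_arm", "arguments": {
  "plan": [-0.05, -0.7, 0, 0, 0, 0, -0.07, -1.2, 0, 0, 0, 0, -0.07, -1.2, 0, 0, 0, 0, -0.07, -1.2, 0, 0, 0, 0, -0.07, -1.2, 0, 0, 0, 0]
}}

```text
time_s: 5.52
eef_pos: [0.627, -0.1372, 0.2664]
eef_rot: [-0.0, 0.091, 0.996, 0.0]
wrist_force: [0.6, -0.3, -1.7]
opening: 0.171
grasp_force: 59.0
```

```bash
python3 - <<'E'
from h import *
from bench import ctrl
for n in('wrist','side','top'): c=snap(n,n+'2')
o=ctrl.get_obs();print(o['eef_pos'],o['eef_rot'],o['wrist_force'],o['torque'],o['opening'])
e=o['eef_pos']
im=[]
for n,P in(('wrist2',[.628,-.138,.13]),('side2',[.628,-.138,.16])):
    x,y=proj(load(n),P)[0].astype(int);print(n,x,y)
    k=cv2.imread(f'pics/{n}.png');w,h=(50,75) if 'w' in n[:1] else (40,60);x0,y0=max(0,x-w),max(0,y-h)
    k=k[y0:y0+2*h,x0:x0+2*w];print(x0,y0,k.shape);im.append(cv2.resize(k,(int(560*k.shape[1]/k.shape[0]),560),interpolation=cv2.INTER_CUBIC))
cv2.imwrite('pics/both2.png',np.hstack(im));print([i.shape for i in im])
E
```

```text
[ 0.62696554 -0.13760174  0.26635099] [-5.77279142e-06  9.16280498e-02  9.95793301e-01  4.11978099e-05] [ 0.21606914  1.00366252 -1.26243624] [ 0.03451793  0.00629141 -0.01484669] 0.175472185479144
wrist2 321 183
271 108 (150, 100, 3)
side2 305 156
265 96 (120, 80, 3)
[(560, 373, 3), (560, 373, 3)]
```

View pics/both2.png

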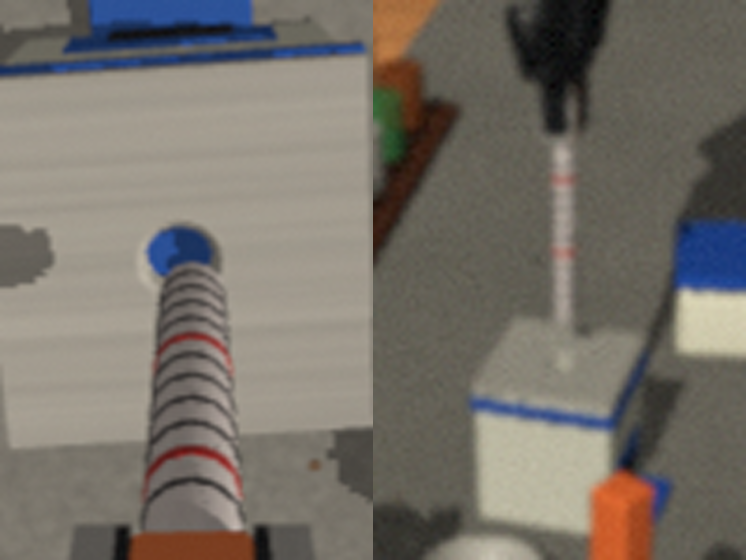

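```bash
python3 - <<'E'
from h import *
w=load('wrist2');s=load('side2');k=560/150;ks=560/120
W=lambda x,y:((x+.5)/k-.5+271,(y+.5)/k-.5+108)
S=lambda x,y:((x-373+.5)/ks-.5+265,(y+.5)/ks-.5+96)
h=onz(w,W(180,253),.105);print('hole w',h,'hole s',onz(s,S(565,360),.105))
iW=lambda p:(p-[271,108]+.5)*k-.5
iS=lambda p:(p-[265,96]+.5)*ks-.5+[373,0]
def ring(x,y,z,r):
    a=np.linspace(0,2*np.pi,72);return np.c_[x+r*np.cos(a),y+r*np.sin(a),0*a+z]
b=lambda q:np.round([q[:,0].min(),q[:,0].max(),q[:,1].min(),q[:,1].max()],0)
print('foot pred w',b(iW(proj(w,ring(.627,-.1376,.138,.005)))),b(iW(proj(w,ring(.627,-.1376,.14,.007)))))
print('hole pred w',b(iW(proj(w,ring(h[0],h[1],.105,.0085)))))
print('foot pred s',b(iS(proj(s,ring(.627,-.1376,.138,.005)))))
# rod axis in wrist: predicted centre at 50 &100 rings
for z in(.138,.188,.238): print(z,b(iW(proj(w,ring(.627,-.1376,z,.007)))),b(iS(proj(s,ring(.627,-.1376,z,.007)))))
E
```

```text
hole w [ 0.62788257 -0.14035877  0.105     ] hole s [ 0.6269655  -0.13693929  0.105     ]
foot pred w [168. 213. 265. 309.] [158. 222. 259. 320.]
hole pred w [145. 215. 219. 286.]
foot pred s [557. 573. 312. 319.]
0.138 [159. 222. 257. 318.] [554. 576. 310. 321.]
0.188 [152. 228. 331. 403.] [554. 576. 241. 251.]
0.238 [142. 238. 444. 530.] [554. 576. 169. 178.]
```

The left half (wrist) shows the hole at (180,253) and the rod's foot at (193,265), about 3 mm too far to +y. The right half (side) shows the rod upright above the hole at (565,360). I'll correct and come closer.

Request:
{"name": "move_arm", "arguments": {
  "plan": [0.01, -0.03, -0.1, 0, 0, 0, 0.015, -0.06, -0.3, 0, 0, 0, 0.015, -0.06, -0.5, 0, 0, 0, 0.015, -0.06, -0.5, 0, 0, 0, 0.015, -0.06, -0.5, 0, 0, 0, 0.015, -0.06, -0.5, 0, 0, 0]
}}

```text
time_s: 6.42
eef_pos: [0.6278, -0.1416, 0.2418]
eef_rot: [0.0, 0.092, 0.996, -0.0]
wrist_force: [0.4, 0.3, -0.9]
opening: 0.173
grasp_force: 59.0
```

```bash
python3 - <<'E'
from h import *
from bench import ctrl
w=snap('wrist','wrist3');s=snap('side','side3')
o=ctrl.get_obs();print(o['eef_pos'],o['eef_rot'],o['wrist_force'])
im=[]
for n,x0,y0,W,H in(('wrist3',286,138,72,90),('side3',280,125,48,60)):
    k=cv2.imread(f'pics/{n}.png')[y0:y0+H,x0:x0+W];im.append(cv2.resize(k,(480-80,500),interpolation=cv2.INTER_CUBIC))
cv2.imwrite('pics/both3.png',np.hstack(im))
e=o['eef_pos'];k=500/90
iW=lambda p:(p-[286,138]+.5)*k-.5
def ring(x,y,z,r):
    a=np.linspace(0,2*np.pi,72);return np.c_[x+r*np.cos(a),y+r*np.sin(a),0*a+z]
b=lambda q:np.round([q[:,0].min(),q[:,0].max(),q[:,1].min(),q[:,1].max()],0)
z=e[2]-.1283
print('foot',b(iW(proj(w,ring(e[0],e[1],z,.005)))),b(iW(proj(w,ring(e[0],e[1],z+.002,.007)))))
print('foot axis dropped to mouth',b(iW(proj(w,ring(e[0],e[1],.105,.0085)))))
E
```

```text
[ 0.62781553 -0.14162397  0.24176512] [ 4.01478034e-04  9.22799395e-02  9.95733013e-01 -1.32580605e-04] [ 0.38219621 -0.13521799 -0.79732257]
foot [170. 237. 227. 292.] [156. 251. 218. 309.]
foot axis dropped to mouth [147. 259. 189. 296.]
```

View pics/both3.png

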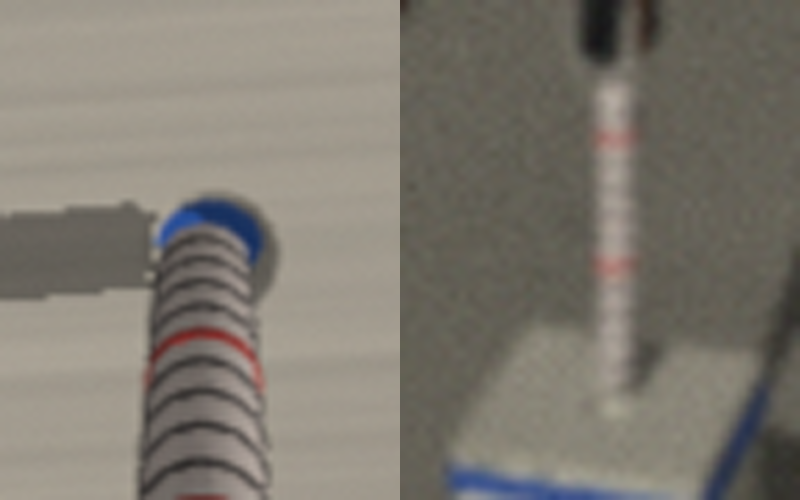

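The wrist crop shows the hole centred near (212,250) and the foot at about (205,250), some 1 mm off in y and x. I'll nudge it and lower slowly.

Request:
{"name": "move_arm", "arguments": {
  "plan": [0.018, 0.024, 0, 0, 0, 0, 0.018, 0.024, -0.06, 0, 0, 0, 0.018, 0.024, -0.12, 0, 0, 0, 0.018, 0.024, -0.16, 0, 0, 0, 0.018, 0.024, -0.18, 0, 0, 0, 0.018, 0.024, -0.2, 0, 0, 0, 0.018, 0.024, -0.22, 0, 0, 0, 0.018, 0.024, -0.22, 0, 0, 0]
}}

```text
time_s: 7.52
eef_pos: [0.6285, -0.1403, 0.2302]
eef_rot: [-0.0, 0.092, 0.996, 0.0]
wrist_force: [0.1, -0.7, -0.8]
opening: 0.177
grasp_force: 59.0
```

Request:
{"name": "move_arm", "arguments": {
  "plan": [0, 0, -0.02, 0, 0, 0, 0, 0, -0.04, 0, 0, 0, 0, 0, -0.06, 0, 0, 0, 0, 0, -0.08, 0, 0, 0, 0, 0, -0.1, 0, 0, 0, 0, 0, -0.12, 0, 0, 0]
}}

```text
time_s: 8.28
eef_pos: [0.6285, -0.1403, 0.2242]
eef_rot: [-0.0, 0.092, 0.996, -0.0]
wrist_force: [0.6, -0.5, -1.0]
opening: 0.178
grasp_force: 59.0
```

Request:
{"name": "move_arm", "arguments": {
  "plan": [0, 0, -0.04, 0, 0, 0, 0, 0, -0.08, 0, 0, 0, 0, 0, -0.12, 0, 0, 0, 0, 0, -0.16, 0, 0, 0, 0, 0, -0.2, 0, 0, 0, 0, 0, -0.24, 0, 0, 0, 0, 0, -0.28, 0, 0, 0, 0, 0, -0.32, 0, 0, 0, 0, 0, -0.36, 0, 0, 0, 0, 0, -0.4, 0, 0, 0]
}}

```text
time_s: 9.52
eef_pos: [0.6285, -0.1403, 0.2041]
eef_rot: [-0.0, 0.092, 0.996, -0.0]
wrist_force: [-0.2, -0.7, -1.2]
opening: 0.18
grasp_force: 59.0
```

Request:
{"name": "move_arm", "arguments": {
  "plan": [0, 0, -0.04, 0, 0, 0, 0, 0, -0.08, 0, 0, 0, 0, 0, -0.12, 0, 0, 0, 0, 0, -0.16, 0, 0, 0, 0, 0, -0.2, 0, 0, 0]
}}

```text
time_s: 10.15
eef_pos: [0.6285, -0.1403, 0.1942]
eef_rot: [-0.0, 0.092, 0.996, 0.0]
wrist_force: [0.5, -0.7, -1.1]
opening: 0.178
grasp_force: 59.0
```

Request:
{"name": "move_arm", "arguments": {
  "plan": [0, 0, -0.02, 0, 0, 0, 0, 0, -0.04, 0, 0, 0, 0, 0, -0.06, 0, 0, 0, 0, 0, -0.08, 0, 0, 0]
}}

```text
time_s: 10.65
eef_pos: [0.6285, -0.1403, 0.1903]
eef_rot: [0.0, 0.092, 0.996, 0.0]
wrist_force: [0.6, 0.1, -0.8]
opening: 0.176
grasp_force: 59.0
```

Depth 43 mm, still free. I'll go on in 4 mm steps, checking the force after each.

Request:
{"name": "move_arm", "arguments": {
  "plan": [0, 0, -0.02, 0, 0, 0, 0, 0, -0.04, 0, 0, 0, 0, 0, -0.06, 0, 0, 0, 0, 0, -0.08, 0, 0, 0]
}}

```text
time_s: 11.15
eef_pos: [0.6285, -0.1403, 0.1862]
eef_rot: [0.0, 0.092, 0.996, -0.0]
wrist_force: [0.4, 0.3, -1.3]
opening: 0.177
grasp_force: 59.0
```

Request:
{"name": "move_arm", "arguments": {
  "plan": [0, 0, -0.02, 0, 0, 0, 0, 0, -0.04, 0, 0, 0, 0, 0, -0.06, 0, 0, 0, 0, 0, -0.08, 0, 0, 0]
}}

```text
time_s: 11.65
eef_pos: [0.6285, -0.1403, 0.1822]
eef_rot: [0.0, 0.092, 0.996, -0.0]
wrist_force: [0.3, 0.1, -1.4]
opening: 0.177
grasp_force: 59.0
```

Request:
{"name": "move_arm", "arguments": {
  "plan": [0, 0, -0.02, 0, 0, 0, 0, 0, -0.04, 0, 0, 0, 0, 0, -0.06, 0, 0, 0, 0, 0, -0.08, 0, 0, 0]
}}

```text
time_s: 12.15
eef_pos: [0.6285, -0.1403, 0.1782]
eef_rot: [-0.0, 0.092, 0.996, 0.0]
wrist_force: [0.1, -0.0, -0.3]
opening: 0.176
grasp_force: 59.0
```

Request:
{"name": "move_arm", "arguments": {
  "plan": [0, 0, -0.02, 0, 0, 0, 0, 0, -0.04, 0, 0, 0]
}}

```text
time_s: 12.4
eef_pos: [0.6285, -0.1403, 0.1762]
eef_rot: [0.0, 0.092, 0.996, 0.0]
wrist_force: [0.4, -0.1, 0.1]
opening: 0.179
grasp_force: 59.0
```

Request:
{"name": "move_arm", "arguments": {
  "plan": [0, 0, -0.02, 0, 0, 0, 0, 0, -0.04, 0, 0, 0]
}}

```text
time_s: 12.65
eef_pos: [0.6285, -0.1403, 0.1742]
eef_rot: [0.0, 0.092, 0.996, -0.0]
wrist_force: [-0.7, -0.9, -0.6]
opening: 0.175
grasp_force: 59.0
```

Noise only, depth 59 mm; going on.

Request:
{"name": "move_arm", "arguments": {
  "plan": [0, 0, -0.02, 0, 0, 0, 0, 0, -0.04, 0, 0, 0, 0, 0, -0.06, 0, 0, 0]
}}

```text
time_s: 13.02
eef_pos: [0.6285, -0.1403, 0.1712]
eef_rot: [-0.0, 0.092, 0.996, -0.0]
wrist_force: [0.5, 0.9, -0.3]
opening: 0.177
grasp_force: 59.0
```

Request:
{"name": "move_arm", "arguments": {
  "plan": [0, 0, -0.02, 0, 0, 0, 0, 0, -0.04, 0, 0, 0, 0, 0, -0.06, 0, 0, 0]
}}

```text
time_s: 13.4
eef_pos: [0.6285, -0.1403, 0.1682]
eef_rot: [-0.0, 0.092, 0.996, -0.0]
wrist_force: [0.5, -0.2, -1.1]
opening: 0.179
grasp_force: 59.0
```

Request:
{"name": "move_arm", "arguments": {
  "plan": [0, 0, -0.02, 0, 0, 0, 0, 0, -0.04, 0, 0, 0, 0, 0, -0.06, 0, 0, 0]
}}

```text
time_s: 13.78
eef_pos: [0.6285, -0.1403, 0.1652]
eef_rot: [-0.0, 0.092, 0.996, 0.0]
wrist_force: [-0.6, 0.4, -0.5]
opening: 0.178
grasp_force: 59.0
```

Request:
{"name": "move_arm", "arguments": {
  "plan": [0, 0, -0.02, 0, 0, 0, 0, 0, -0.04, 0, 0, 0, 0, 0, -0.06, 0, 0, 0]
}}

```text
time_s: 14.15
eef_pos: [0.6285, -0.1403, 0.1622]
eef_rot: [-0.0, 0.092, 0.996, 0.0]
wrist_force: [-0.1, -0.3, -0.3]
opening: 0.175
grasp_force: 59.0
```

Request:
{"name": "move_arm", "arguments": {
  "plan": [0, 0, -0.02, 0, 0, 0, 0, 0, -0.04, 0, 0, 0, 0, 0, -0.06, 0, 0, 0]
}}

```text
time_s: 14.52
eef_pos: [0.6285, -0.1403, 0.1592]
eef_rot: [-0.0, 0.092, 0.996, -0.0]
wrist_force: [0.8, 0.4, -1.5]
opening: 0.172
grasp_force: 59.0
```

Request:
{"name": "move_arm", "arguments": {
  "plan": [0, 0, -0.02, 0, 0, 0, 0, 0, -0.04, 0, 0, 0, 0, 0, -0.06, 0, 0, 0]
}}

```text
time_s: 14.9
eef_pos: [0.6285, -0.1403, 0.1562]
eef_rot: [-0.0, 0.092, 0.996, -0.0]
wrist_force: [0.4, -0.1, -0.1]
opening: 0.176
grasp_force: 59.0
```

Request:
{"name": "move_arm", "arguments": {
  "plan": [0, 0, -0.02, 0, 0, 0, 0, 0, -0.04, 0, 0, 0, 0, 0, -0.06, 0, 0, 0]
}}

```text
time_s: 15.28
eef_pos: [0.6285, -0.1403, 0.1532]
eef_rot: [-0.0, 0.092, 0.996, 0.0]
wrist_force: [-0.1, 0.1, -0.8]
opening: 0.178
grasp_force: 59.0
```

Request:
{"name": "move_arm", "arguments": {
  "plan": [0, 0, -0.02, 0, 0, 0, 0, 0, -0.04, 0, 0, 0, 0, 0, -0.06, 0, 0, 0]
}}

```text
time_s: 15.65
eef_pos: [0.6287, -0.1404, 0.1509]
eef_rot: [0.0, 0.092, 0.996, -0.0]
wrist_force: [-1.0, 0.1, 3.4]
opening: 0.177
grasp_force: 59.6
```

Request:
{"name": "move_arm", "arguments": {
  "plan": [0, 0, 0.01, 0, 0, 0, 0, 0, 0.02, 0, 0, 0, 0, 0, 0.02, 0, 0, 0]
}}

```text
time_s: 16.02
eef_pos: [0.6286, -0.1404, 0.1514]
eef_rot: [0.0, 0.092, 0.996, -0.0]
wrist_force: [0.0, 0.2, 3.2]
opening: 0.181
grasp_force: 59.5
```

Request:
{"name": "move_arm", "arguments": {
  "plan": [0, 0, 0.01, 0, 0, 0, 0, 0, 0.014, 0, 0, 0, 0, 0, 0.014, 0, 0, 0]
}}

```text
time_s: 16.4
eef_pos: [0.6285, -0.1403, 0.1519]
eef_rot: [-0.0, 0.092, 0.996, -0.0]
wrist_force: [-0.3, -1.1, 1.0]
opening: 0.176
grasp_force: 59.4
```

Request:
{"name": "move_arm", "arguments": {
  "plan": [0, 0, 0, 0, 0, 0, 0, 0, 0, 0, 0, 0, 0, 0, 0, 0, 0, 0, 0, 0, 0, 0, 0, 0],
  "grip": 45
}}

```text
time_s: 16.9
eef_pos: [0.6285, -0.1403, 0.1519]
eef_rot: [-0.0, 0.092, 0.996, 0.0]
wrist_force: [0.4, -0.1, -0.2]
opening: 0.53
grasp_force: 0.0
```

Request:
{"name": "move_arm", "arguments": {
  "plan": [0, 0, 0.4, 0, 0, 0, 0, 0, 1.0, 0, 0, 0, 0, 0, 1.8, 0, 0, 0, 0, 0, 2.6, 0, 0, 0, 0, 0, 2.6, 0, 0, 0, 0, 0, 2.6, 0, 0, 0]
}}

```text
time_s: 17.65
eef_pos: [0.6284, -0.1403, 0.2826]
eef_rot: [0.0, 0.092, 0.996, -0.0]
wrist_force: [-0.5, 0.1, -1.0]
opening: 0.529
grasp_force: 0.0
```

```bash
python3 - <<'E'
from h import *
from bench import ctrl
w=snap('wrist','wrist4');s=snap('side','side4');t=snap('top','top4')
o=ctrl.get_obs();print(o['time_s'],o['eef_pos'],o['eef_rot'],o['wrist_force'])
im=[]
for n,x0,y0,W,H in(('wrist4',270,120,108,135),('side4',280,125,48,60)):
    k=cv2.imread(f'pics/{n}.png')[y0:y0+H,x0:x0+W];im.append(cv2.resize(k,(400,500),interpolation=cv2.INTER_CUBIC))
cv2.imwrite('pics/both4.png',np.hstack(im))
x,y=.6285,-.1403
f=lambda c,a,P,k:np.round((proj(c,P)-a+.5)*k-.5,0).tolist()
for d in(.071,.081,.091):
    zf=.105-d
    print(d,'wrist:mouth,100ring,headbot,headtop',f(w,[270,120],[[x,y,.105],[x,y,zf+.1],[x,y,zf+.125],[x,y,zf+.161]],500/135),f(s,[280,125],[[x,y,.105],[x,y,zf+.1],[x,y,zf+.125],[x,y,zf+.161]],500/60))
E
```

```text
17.8 [ 0.62779351 -0.1400536   0.28058858] [-1.22572667e-03  9.22836135e-02  9.95731938e-01  3.74554186e-04] [-0.16195065 -0.2193345  -0.7674607 ]
0.071 wrist:mouth,100ring,headbot,headtop [[195.0, 184.0], [195.0, 215.0], [195.0, 246.0], [195.0, 303.0]] [[216.0, 397.0], [215.0, 328.0], [215.0, 267.0], [215.0, 177.0]]
0.081 wrist:mouth,100ring,headbot,headtop [[195.0, 184.0], [195.0, 204.0], [195.0, 233.0], [195.0, 286.0]] [[216.0, 397.0], [216.0, 352.0], [215.0, 292.0], [215.0, 202.0]]
0.091 wrist:mouth,100ring,headbot,headtop [[195.0, 184.0], [195.0, 193.0], [195.0, 221.0], [195.0, 270.0]] [[216.0, 397.0], [216.0, 376.0], [215.0, 316.0], [215.0, 227.0]]
```

View pics/both4.png

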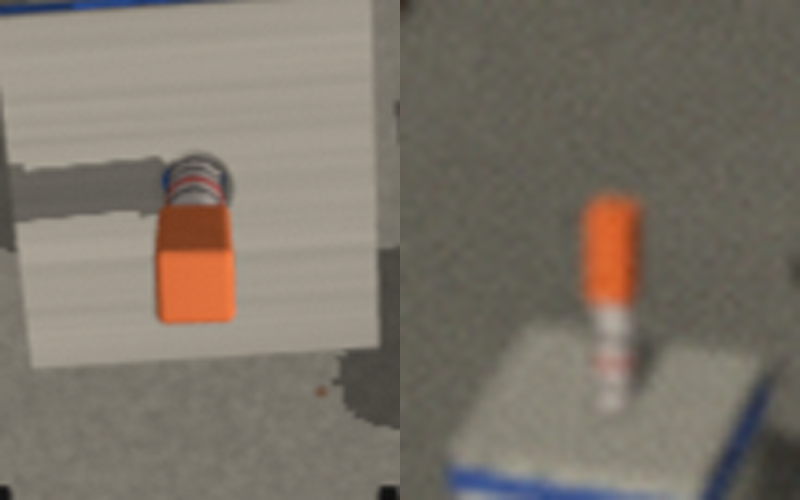

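The rod stands free in the hole. Its broad ring at side (615,357) and the head-top centre at wrist (195,285) match a depth of 81 mm, which agrees with the contact reading of 81. Now the marker.

Request:
{"name": "move_arm", "arguments": {
  "plan": [-0.7, 0.5, 0, 0, 0, 0.05, -1.5, 1.05, 0, 0, 0, 0.1, -2.3, 1.6, 0, 0, 0, 0.17, -3.0, 2.05, -0.5, 0, 0, 0.22, -3.41, 2.34, -1.4, 0, 0, 0.26, -3.41, 2.34, -2.4, 0, 0, 0.26, -3.41, 2.34, -2.6, 0, 0, 0.26, -3.41, 2.34, -2.6, 0, 0, 0.26, -3.41, 2.34, -2.6, 0, 0, 0.26]
}}

```text
time_s: 18.92
eef_pos: [0.4595, -0.0239, 0.1538]
eef_rot: [0.001, -0.037, 0.999, -0.0]
wrist_force: [0.4, 1.0, -0.6]
opening: 0.532
grasp_force: 0.0
```

```bash
python3 - <<'E'
from h import *
from bench import ctrl
w=snap('wrist','wrist5');o=ctrl.get_obs();print(o['eef_pos'],o['eef_rot'],w['origin'])
p=w['pixels'].astype(int);m=((p[...,0]>120)&(p[...,1]<60)&(p[...,2]<60)).astype(np.uint8)
n,l,st,ce=cv2.connectedComponentsWithStats(m)
for i in range(1,n):
    if st[i,4]>150:print(st[i],ce[i])
print(proj(w,[[.458,-.023,.0545],[.458,-.023,.0145]]))
f=lambda a:[.458+a[0]*.997-a[1]*.075,-.023+a[0]*.075+a[1]*.997,a[2]]
print(proj(w,[f([i*.014,j*.01,.0545]) for i in(-1,1) for j in(-1,1)]).round(0).tolist())
crop('wrist5',200,80,440,260,3,'w5')
E
```

```text
[ 0.45952722 -0.02394707  0.15381774] [ 1.48785855e-03 -3.74494698e-02  9.99297266e-01 -5.46334460e-04] [ 0.3760196  -0.03026277  0.29654775]
[311 172  24  38 753] [322.08233732 190.32536521]
[[323.88732911 193.76913913]
 [323.69708093 178.60729254]]
[[310.0, 176.0], [338.0, 176.0], [311.0, 211.0], [337.0, 211.0]]
```

View pics/w5.png

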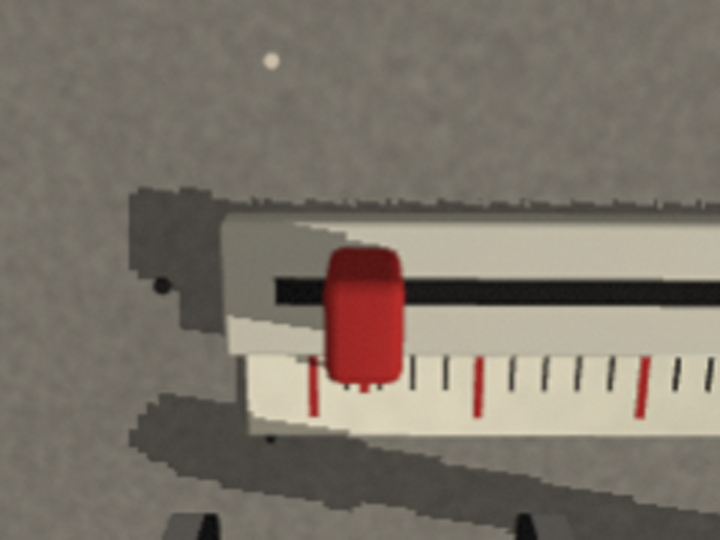

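The wrist crop shows the marker (326–403, 248–383) square to the fingers and its pointer at about 15 mm (x 364, with the 0 mark at 314 and 50 at 478). I'll go down and grip it.

Request:
{"name": "move_arm", "arguments": {
  "plan": [-0.05, -0.02, -0.8, 0, 0, 0, -0.05, -0.02, -1.6, 0, 0, 0, -0.05, -0.02, -2.2, 0, 0, 0, -0.05, -0.02, -2.5, 0, 0, 0, -0.05, -0.02, -2.5, 0, 0, 0, -0.05, -0.02, -2.5, 0, 0, 0]
}}

```text
time_s: 19.73
eef_pos: [0.4568, -0.0247, 0.0283]
eef_rot: [0.001, -0.038, 0.999, -0.0]
wrist_force: [-0.0, -0.2, 0.2]
opening: 0.523
grasp_force: 0.0
```

Request:
{"name": "move_arm", "arguments": {
  "plan": [0, 0, 0, 0, 0, 0, 0, 0, 0, 0, 0, 0, 0, 0, 0, 0, 0, 0, 0, 0, 0, 0, 0, 0],
  "grip": 16
}}

```text
time_s: 20.23
eef_pos: [0.4565, -0.0246, 0.0282]
eef_rot: [0.001, -0.038, 0.999, -0.0]
wrist_force: [-0.8, 0.3, 5.6]
opening: 0.222
grasp_force: 58.6
```

Request:
{"name": "move_arm", "arguments": {
  "plan": [-0.01, 0.15, 0, 0, 0, 0, -0.03, 0.35, 0, 0, 0, 0, -0.045, 0.6, 0, 0, 0, 0, -0.065, 0.85, 0, 0, 0, 0, -0.08, 1.1, 0, 0, 0, 0, -0.095, 1.25, 0, 0, 0, 0, -0.1, 1.31, 0, 0, 0, 0, -0.1, 1.31, 0, 0, 0, 0, -0.1, 1.31, 0, 0, 0, 0]
}}

```text
time_s: 21.35
eef_pos: [0.4517, 0.0416, 0.0282]
eef_rot: [0.001, -0.038, 0.999, 0.0]
wrist_force: [-0.8, 2.1, 7.0]
opening: 0.221
grasp_force: 58.8
```

Request:
{"name": "move_arm", "arguments": {
  "plan": [0, 0, 0, 0, 0, 0, 0, 0, 0, 0, 0, 0, 0, 0, 0, 0, 0, 0, 0, 0, 0.4, 0, 0, 0, 0, 0, 1.2, 0, 0, 0, 0, 0, 2.2, 0, 0, 0, 0, 0, 3.0, 0, 0, 0, 0, 0, 3.0, 0, 0, 0, 0, 0, 3.0, 0, 0, 0],
  "grip": 45
}}

```text
time_s: 22.48
eef_pos: [0.4499, 0.0412, 0.1762]
eef_rot: [-0.0, -0.038, 0.999, 0.0]
wrist_force: [-0.0, -0.0, -0.5]
opening: 0.528
grasp_force: 0.0
```

```bash
python3 - <<'E'
from h import *
from bench import ctrl
w=snap('wrist','wrist6');s=snap('side','side6');o=ctrl.get_obs();print(o['time_s'],o['eef_pos'],o['wrist_force'])
a=cv2.imread('pics/wrist6.png')[90:230,180:420];b=cv2.imread('pics/side6.png')[150:290,225:375]
cv2.imwrite('pics/f6.png',np.hstack([cv2.resize(a,None,fx=2,fy=2,interpolation=2) ,cv2.resize(b,None,fx=2,fy=2,interpolation=2)]))
E
```

```text
22.575 [0.44930632 0.04132855 0.17536241] [-0.04066481 -0.5625619  -0.22290157]
```

View pics/f6.png

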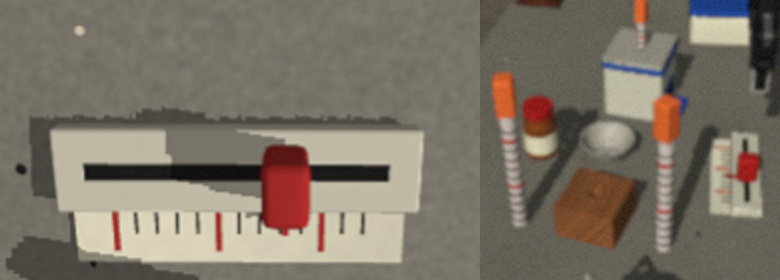

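Pointer at x≈285, with the 50 mark at 219 and the 100 mark at 321, so about 82 mm. The tall rods and other things have not moved. I'll refine the readings of both marker and rod by pixel.

```bash
python3 - <<'E'
from h import *
w=load('wrist6');p=w['pixels'].astype(int)
for r in range(200,216):
    R_=np.clip(p[r,:,0]-p[r,:,1]-40,0,None)[220:360];seg=[];x=np.where(R_>0)[0]
    for g in np.split(x,np.where(np.diff(x)>2)[0]+1):
        if len(g):seg.append(round(float((g*R_[g]).sum()/R_[g].sum()+220),2))
    print(r,seg)
# rod depth from side4, bound ring / head
c=load('side4');q=c['pixels'].astype(int);red=(q[...,0]-q[...,1])[140:180,295:316]
print(red.max(1).tolist())
x,y=.628,-.140
for d in(.077,.081,.085):
    z=.105-d;n=np.array([-.0,.007])
    print(d,proj(c,[[x,y+.007,z+.1],[x,y+.008,z+.125],[x,y-.008,z+.161],[x,y+.007,.105]])[:,1].round(2))
E
```

```text
200 [237.34, 288.71, 323.31, 340.3]
201 [237.41, 288.73, 323.21, 340.31]
202 [237.45, 288.74, 323.2, 340.22]
203 [237.65, 288.76, 322.99, 340.19]
204 [237.7, 288.79, 322.62, 340.14]
205 [237.71, 288.79, 321.96, 340.13]
206 [237.85, 288.89, 322.04, 340.12]
207 [237.9, 288.92, 322.05, 340.06]
208 [237.92, 288.93, 340.04]
209 [238.02, 288.93, 340.04]
210 [238.1, 288.95, 340.03]
211 [238.12, 289.03, 340.04]
212 [238.25, 289.04, 340.03]
213 [238.37, 289.05, 339.99]
214 [238.39, 289.05, 339.96]
215 [238.5, 289.07, 339.88]
[7, 7, 6, 5, 6, 6, 5, 13, 43, 86, 105, 117, 118, 121, 115, 118, 114, 115, 118, 115, 103, 60, 23, 11, 8, 10, 12, 25, 34, 29, 16, 10, 10, 10, 8, 7, 7, 8, 7, 7]
0.077 [166.8  159.66 146.47 173.36]
0.081 [167.95 160.84 147.68 173.36]
0.085 [169.1  162.02 148.89 173.36]
```

The pointer reads 82.4 mm and the rod's depth is about 81.3 mm, well within 5 mm. The gripper is clear, so I'm handing in.

```bash
python3 -c "
from bench import ctrl
print(ctrl.hand_in())"
```

```text
the job is handed in; nothing more can be done
None
```

The smallest rod now stands free on the tablets, about 81 mm below the hole's mouth, and the red marker reads about 82 mm. The job is handed in at about 23 s of the 64 s, with the highest contact force read at about 4 N.

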